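# Demould cast spares at the endoscope repair bench

### The job

Empty the mould: first lift the clamping frame off by its black handle and lay it flat on a bare patch of the bench, then lift out every casting it holds. Lay each long lever in front of the endoscope control body (on the robot's side of it), parallel to it, 2 to 5 cm from it and between its two ends, one after the other if there are two; stand each lobed wheel, hub up, in line between the two white cups. Last, put the frame back squarely on the emptied mould, and leave the cups and everything else on the bench where they are.

Things in the scene. Friction and masses are not known exactly. Their poses are not given: they have to be found in the camera images.
- mould: fixed aluminium mould block, 212 (x) by 176 (y) mm, 30 mm high; origin at the centre of its underside. Four open cavities 14 mm deep: two for levers (87 x 31 mm, long along x) centred at x -46, y -37 and +37 mm, two round ones for wheels (66 mm across) at x +44, y -37 and +37 mm. Not every cavity is filled
- frame: loose steel clamping frame, 0.45 kg, centred on the mould top at the start, axes along the mould's; origin at the centre of its underside. Skirt 204 (x) by 168 (y) mm, 34 high; two bars along y, 20 wide, at x -46 and +44, 34 to 42 up, above the castings; on them the black handle bar along x through the centre, 106 long, 16 wide, 42 to 64 up, free below for 32 mm either side of centre
- lever_a: cast resin lever: flat bar with round ends, 84 mm long along its x, 28 mm wide, 18 mm thick, and on its middle an upright rib to grip, 44 mm long (x), 18 mm wide (y), from 18 to 44 mm up. Origin at the centre of its underside; in its cavity it stands 30 mm above the mould's top face. May be absent
- lever_b: as lever_a, in the other lever cavity. May be absent
- wheel_a: cast resin five-lobed control wheel, 62 mm across, 18 mm thick, with a round hub to grip, 28 mm in diameter, from 18 to 44 mm up. Origin at the centre of its underside, z along the hub; in its cavity it stands 30 mm above the mould's top face. May be absent
- wheel_b: as wheel_a, in the other wheel cavity. May be absent
- control_body: black endoscope control body held in a low grey cradle fixed to the bench: 200 mm long along its y, 60 mm wide along its x, 57 mm high (67 at a stud). Origin at the centre of its underside; its -x side is the front and faces the robot
- cup_a: heavy white cup of small parts, 72 mm across the rim, 60 mm high, the one nearer the robot; origin at the centre of its underside. Its y axis points to cup_b, whose centre is 260 mm away
- cup_b: a cup like cup_a, farther from the robot; origin at the centre of its underside
- brush: a flat hand brush lying on the bench, 150 mm long along its x, under 25 mm high. Leave it alone; origin at its underside
- jar: a small closed glass jar standing behind the mould, 54 mm across, 75 mm high. Leave it alone; origin at its underside
There are look-alikes about, which are no part of the job. What is shaped like the cup_a but purple is not meant.

How it is judged (in metres and radians):
On the way, in this order (a step that is already met when the one before it is completed fails the run):
1. the clamping frame lies flat on the bench, let go (height (world z) of frame below 0.006 m and angle between frame's own z axis and vertical below 0.06 rad and linear speed of frame below 0.02 m/s and contact force between the fingers and frame below 0.3 N), for 0.2 s.
2. every lever lies in front of the control body and every wheel stands between the cups, let go, the frame still on the bench (x of lever_a in the frame of control_body between -0.115 and -0.045 m and y of lever_a in the frame of control_body between -0.075 and 0.075 m and height (world z) of each of lever_a, lever_b, wheel_a, wheel_b, frame below 0.006 m and angle between each of lever_a, lever_b, wheel_a, wheel_b's own z axis and vertical below 0.12 rad and angle between the x axis of each of lever_a, lever_b and the y axis of control_body, either way round below 0.2 rad and linear speed of each of lever_a, lever_b, wheel_a, wheel_b, frame below 0.02 m/s and x of lever_b in the frame of control_body between -0.115 and -0.045 m and y of lever_b in the frame of control_body between -0.075 and 0.075 m and x of wheel_a in the frame of cup_a between -0.025 and 0.025 m and y of wheel_a in the frame of cup_a between 0.06 and 0.2 m and x of wheel_b in the frame of cup_a between -0.025 and 0.025 m and y of wheel_b in the frame of cup_a between 0.06 and 0.2 m and contact force between the fingers and lever_a below 0.3 N and contact force between the fingers and lever_b below 0.3 N and contact force between the fingers and wheel_a below 0.3 N and contact force between the fingers and wheel_b below 0.3 N and angle between frame's own z axis and vertical below 0.06 rad), for 0.3 s.
At the end, for the whole second after the job is handed in: Levers flat on the bench, parallel to the control body (0.2 rad), 45-115 mm in front of its centre line, within 75 mm of its middle; wheels hub up within 25 mm of the line between the cups, 60-200 mm from cup_a; frame flat on the mould, centred to 12 mm, square to 0.12 rad; all at rest (x of lever_a in the frame of control_body between -0.115 and -0.045 m and y of lever_a in the frame of control_body between -0.075 and 0.075 m and height (world z) of each of lever_a, lever_b, wheel_a, wheel_b below 0.006 m and angle between each of lever_a, lever_b, wheel_a, wheel_b's own z axis and vertical below 0.12 rad and angle between the x axis of each of lever_a, lever_b and the y axis of control_body, either way round below 0.2 rad and linear speed of each of lever_a, lever_b, wheel_a, wheel_b, frame below 0.02 m/s and x of lever_b in the frame of control_body between -0.115 and -0.045 m and y of lever_b in the frame of control_body between -0.075 and 0.075 m and x of wheel_a in the frame of cup_a between -0.025 and 0.025 m and y of wheel_a in the frame of cup_a between 0.06 and 0.2 m and x of wheel_b in the frame of cup_a between -0.025 and 0.025 m and y of wheel_b in the frame of cup_a between 0.06 and 0.2 m and x of frame in the frame of mould between -0.012 and 0.012 m and y of frame in the frame of mould between -0.012 and 0.012 m and z of frame in the frame of mould between 0.026 and 0.034 m and angle between the x axis of frame and the x axis of mould, either way round below 0.12 rad and angle between frame's own z axis and vertical below 0.06 rad); the robot touches nothing.
It fails at once if a cup is shifted more than 20 mm or tipped (distance of any of cup_a, cup_b from where it was at the start of the episode above 0.02 m or angle between any of cup_a, cup_b's own z axis and vertical above 0.3 rad).
It fails at once if a bystander (brush or jar) is shifted more than 40 mm (distance of any of brush, jar from where it was at the start of the episode above 0.04 m).
It fails at once if the jar is tipped over (angle between jar's own z axis and vertical above 0.5 rad).
Of lever_a, lever_b, wheel_a, wheel_b only 2 to 4 are there at a start; the rules pass over those that are not, and their reading is None.
At some moment in a run one of lever_a, lever_b, wheel_a, wheel_b may be knocked a few centimetres aside while the robot is not near it.
It also fails if it takes over 210 s, if anything falls off the work surface, if the arm or the gripper's body presses on something with over 40 N, if the wrist force passes 120 N, or if a joint passes its speed limit or range.

### The arm

A 6-joint arm with a two-finger parallel gripper is mounted at the origin on the work surface. World frame = base frame: x ahead of the robot, y to its left, z up, the work surface at z = 0. Lengths are in mm, angles in rad, forces in N, time in s.
With the tool pointing down it reaches from about 225 to 875 mm from the base axis. Payload 3.4 kg.
Tool frame: the origin (TCP) lies midway between the tips of the shut fingers; the grasp point (between the pads) lies 19 mm behind it (arm.tcp_to_grasp is the distance from the TCP to the grasp point, in mm); x points along the fingers, z is the direction in which the jaws open and shut, and the axes are right-handed (so a half turn about x gives the same grasp; the last joint's range is limited). The gripper opens to 85 mm and grips with 20 to 120 N. Pads are 22 mm wide; open, the fingers measure 114 mm over their backs; the gripper's body (76 mm by 85 mm) begins 54 mm behind the grasp point. The pads swing forward as they close: fully open they stand 13 mm farther back than shut.
Start: joints at [-1.264, 0.276, 1.505, -0, 1.361, -0.121], TCP at [238.554, -523.218, 208.628] pointing down, gripper open.
Joint ranges: [-2.89, 2.89], [-0.75, 2.08], [0.22, 2.7], [-1.18, 4.32], [0.11, 2.71], [-2.7, 2.7]. Speed limits (rad/s): [2.57, 2.57, 3.14, 3.14, 3.14, 3.14].

### API

Orientations are given as [roll, pitch, yaw] about the fixed x, y, z axes, in that order (R = Rz(yaw) Ry(pitch) Rx(roll)).
In Python, from rig import arm, inverse_kinematics, viewer, workorder, finder, telemetry gives the robot as it stands. The module is installed in compiled form; this text tells all that it offers. Calls block until the motion is done:
- arm.move_pose(position, orientation): joint-space move of the TCP to a pose.
- arm.servo_line(position, attitude=None, v=150): straight line of the TCP; attitude=None keeps the orientation; v is the mean speed in mm/s.
- arm.move_joints(angles): joint-space move.
- arm.grip(opening, grasp_force=None): finger opening in mm; grasp_force is the grip in N (None keeps the last); returns when the fingers have stopped.
- arm.dwell(seconds).
- inverse_kinematics(position, orientation): joint angles nearest the present ones, or None.
- viewer.get_image(name): name is "scene" or "side" or "wrist"; returns (picture, depth): 420x560x3 uint8, red, green, blue; 420x560 float32, mm along the optical axis (not along the pixel's ray), 0 where there is no reading.
- viewer.get_calibration(name): a dict with "fx", "fy", "cx", "cy" (pixels), "origin" and "attitude" of the camera in the world. Camera axes: x right, y down, z forward; pixel columns grow to the right and rows downward; lengths in mm; the calibration is good to about 2 mm. A picture is of the moment at which its call begins: read the wrist's pose just before it. get_calibration takes no time and is no camera call; for the wrist camera it gives the pose at the moment of the call.
A pose or a line that the arm cannot do raises arm.IKError and nothing moves.
- workorder.sign_off(): hands the job in, once; it reports no verdict.
Trained networks look in the newest picture that a camera, given by its name, has taken for a name from the list of things; names that differ only in an ending like _2 or _b are one class to them, and where a whole thing is asked for, a point or a joint stands for the part that bears it (a point fixed in the world has none). Each returns a list of dicts, best first, with "confidence" (0 to 1); they miss things now and then, are a little off and sometimes report something else, mostly with a low value. They report only what shows in the picture. A call takes as long as a camera call. They do not tell look-alikes from the thing itself.
- finder.find_in(camera, target): "at" ([x, y, z] in mm, in world coordinates, good to about 4 mm: the middle of the surface that is visible of it).
- finder.spot_point(camera, target): "at" ([x, y, z] in mm, in world coordinates, good to about 4 mm: a listed point, or the origin of a listed thing).
Readings, each from a call of its own:
- telemetry.get_clock(): time.
- telemetry.get_qpos(): joint angles.
- telemetry.get_dq(): joint speeds.
- telemetry.get_effort(): joint torques, N m.
- telemetry.get_position(): TCP position.
- telemetry.get_ee_rot(): TCP orientation.
- telemetry.get_force(): force on the tool from outside, world axes, zero at the start.
- telemetry.get_moment(): the same for the moment, N m.
- telemetry.get_width(): finger opening in mm.
Only numpy, scipy, OpenCV 4.12 (cv2) and the standard library are available. Lean on these libraries where they do the work, as an engineer would, in place of code of your own. Each camera call takes 0.05 s, during which the arm holds its last target.

## Working session

There is one attempt and no reset: what is moved stays moved. The work goes in short steps, each a Python script; the robot and the scene stay as the last script left them, time stands still between calls to the robot, and variables do not carry over. Pictures are saved under pics/ and viewed, and the job is handed in when it is done.

```bash
mkdir -p pics; cat > h.py <<'E'
from rig import arm, inverse_kinematics, viewer, workorder, finder, telemetry
import numpy as np, cv2
from scipy.spatial.transform import Rotation as R
def save(name,fn):
    p,d=viewer.get_image(name); cv2.imwrite('pics/'+fn,p[:,:,::-1]); return p,d
def camRT(c):
    a=np.array(c['attitude'],float)
    Rm=a if a.shape==(3,3) else R.from_euler('xyz',a).as_matrix()
    return Rm,np.array(c['origin'],float)
def cloud(name,d,c=None):
    c=c or viewer.get_calibration(name); Rm,o=camRT(c)
    v,u=np.mgrid[:d.shape[0],:d.shape[1]]
    P=np.stack([(u-c['cx'])/c['fx']*d,(v-c['cy'])/c['fy']*d,d],-1)@Rm.T+o
    P[d<=0]=np.nan
    return P
E
python3 - <<'E'
from h import *
print(telemetry.get_clock(), telemetry.get_ee_rot(), arm.tcp_to_grasp)
for n in ('scene','side','wrist'):
    c=viewer.get_calibration(n); print(n,c)
    p,d=save(n,n+'0.png'); np.save(n+'0.npy',d)
    if n!='wrist':
        for t in ['mould','frame','lever_a','wheel_a','control_body','cup_a','brush','jar']:
            print(t,[(np.round(x['at']),round(x['confidence'],2)) for x in finder.spot_point(n,t)])
print(telemetry.get_clock())
E
```

```text
0.0 [3.01480889 1.56896684 1.87180715] 18.700000000000003
scene {'fx': 438.54709617662616, 'fy': 438.54709617662616, 'cx': 280.5320057410214, 'cy': 208.13019492102205, 'origin': array([1152.82075067, -294.69079193,  890.9726078 ]), 'attitude': array([-2.40514729, -0.00573727,  1.10088891])}
mould [(array([ 495., -290.,   -1.]), 0.85)]
frame [(array([ 494., -291.,   32.]), 0.83)]
lever_a []
wheel_a [(array([ 530., -336.,   16.]), 0.9)]
control_body [(array([716.,  74.,   5.]), 0.62)]
cup_a [(array([296., 438.,  -0.]), 0.84), (array([392., 354.,  -3.]), 0.83), (array([282., 308.,  -0.]), 0.7), (array([652., 360.,  -3.]), 0.57)]
brush [(array([474., 213.,   0.]), 0.83)]
jar [(array([ 712., -209.,    1.]), 0.66)]
side {'fx': 407.93168198861423, 'fy': 407.93168198861423, 'cx': 272.64079903400955, 'cy': 208.29599577865872, 'origin': array([467.67673233, 898.5336366 , 694.74547207]), 'attitude': array([-2.19753281, -0.00934646, -3.09783471])}
mould [(array([ 496., -292.,   -3.]), 0.73), (array([ 530., -332.,   14.]), 0.53)]
frame [(array([ 494., -290.,   30.]), 0.69), (array([ 709., -206.,   -2.]), 0.39)]
lever_a [(array([ 461., -244.,   18.]), 0.59)]
wheel_a [(array([ 533., -334.,   16.]), 0.46)]
control_body [(array([721.,  74.,   4.]), 0.77), (array([391., 353.,  -1.]), 0.47)]
cup_a [(array([649., 360.,   2.]), 0.98), (array([277., 312.,   4.]), 0.8), (array([302., 436.,   5.]), 0.69), (array([ 532., -336.,   14.]), 0.58)]
brush [(array([472., 213.,  -0.]), 0.58)]
jar [(array([ 706., -207.,   -2.]), 0.81)]
wrist {'fx': 299.7965486689155, 'fy': 299.7965486689155, 'cx': 276.96301263047945, 'cy': 208.07102844393407, 'origin': array([ 308.18995497, -492.43919109,  373.9595476 ]), 'attitude': array([ 2.83749814e+00, -1.37617286e-03, -1.14142463e+00])}
0.95
```

View pics/scene0.png

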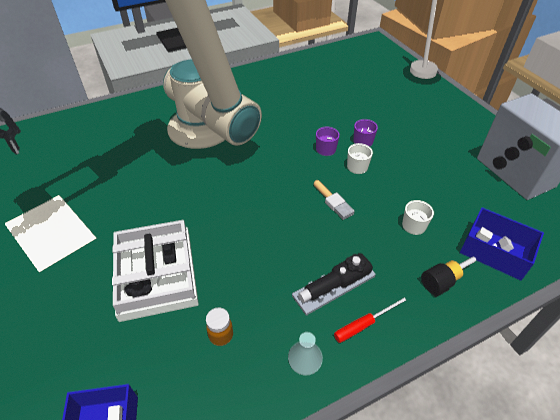

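View pics/side0.png

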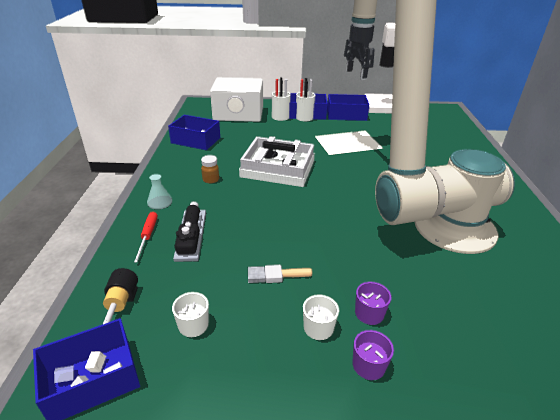

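View pics/wrist0.png

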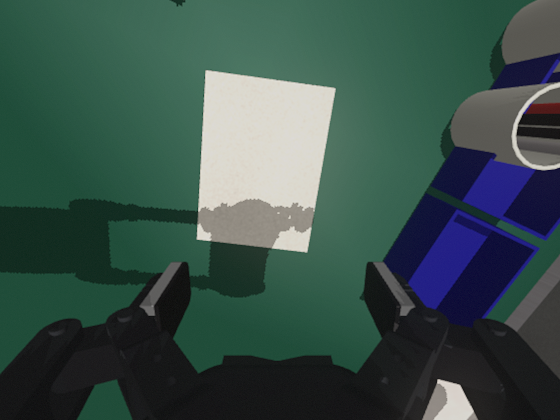

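```bash
python3 - <<'E'
from h import *
# fused top-down map, 2mm/px, x up? rows: x 900->100, cols y 500->-600
H=np.zeros((400,560,3),np.uint8); Z=np.full((400,560),-1e9)
for n in ('scene','side'):
    d=np.load(n+'0.npy'); P=cloud(n,d); p=cv2.imread('pics/'+n+'0.png')
    m=np.isfinite(P[...,0])
    X=P[m]; C=p[m]
    r=((900-X[:,0])/2).round().astype(int); c=((520-X[:,1])/2).round().astype(int)
    ok=(r>=0)&(r<400)&(c>=0)&(c<560)&(X[:,2]<200)
    o=np.argsort(X[ok,2])
    for rr,cc,z,col in zip(r[ok][o],c[ok][o],X[ok,2][o],C[ok][o]):
        if z>=Z[rr,cc]: Z[rr,cc]=z; H[rr,cc]=col
for x in range(100,901,100):
    r=int((900-x)/2); cv2.putText(H,str(x),(0,r+4),0,.35,(0,255,255)); 
    for y in range(-600,501,100): cv2.circle(H,((520-y)//2,r),1,(0,255,255),-1)
for y in range(-600,501,100): cv2.putText(H,str(y),((520-y)//2-10,395),0,.35,(0,255,255))
cv2.imwrite('pics/top0.png',H)
E
```

```text
(no output)
```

View pics/top0.png

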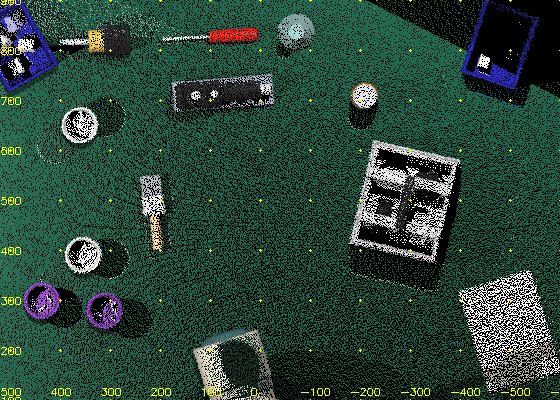

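The scene view shows:
- The mould with its frame is at pixel (153,267).
- There are two white cups, at (360,157) and (418,217), and two purple look-alikes, at (327,140) and (365,130).
- The control body is at (335,283), the brush at (335,198) and the jar at (219,326).

The white cups are the ones meant. Next I'll look closely over the mould.

```bash
cat >> h.py <<'E'
def ori(a):
    """tool down, jaw dir (cos a, sin a)"""
    x=np.array([0,0,-1.]); z=np.array([np.cos(a),np.sin(a),0]); y=np.cross(z,x)
    return R.from_matrix(np.stack([x,y,z],1)).as_euler('xyz')
def ik(p,a):
    q=inverse_kinematics(list(p),list(ori(a))); return q
def look(fn,name='wrist'):
    c=viewer.get_calibration(name); p,d=save(name,fn); return p,d,c
E
python3 - <<'E'
from h import *
print(R.from_euler('xyz',telemetry.get_ee_rot()).as_matrix().round(3))
for a in (1.35,1.35-np.pi):
    q=ik((440,-280,330),a); print(a,q)
E
```

```text
[[ 0.     0.91   0.415]
 [-0.     0.415 -0.91 ]
 [-1.    -0.     0.   ]]
1.35 [-7.00193517e-01  1.49190591e-01  1.37875377e+00 -4.44089210e-16
  1.61364830e+00 -2.05019352e+00]
-1.791592653589793 [-7.00193517e-01  1.49190591e-01  1.37875377e+00 -4.44089210e-16
  1.61364830e+00  1.09139914e+00]<stdin>:4: UserWarning: Gimbal lock detected. Setting third angle to zero since it is not possible to uniquely determine all angles.
```

```bash
python3 - <<'E'
from h import *
import cv2
p=cv2.imread('pics/scene0.png')
cv2.imwrite('pics/crop0.png',np.hstack([cv2.resize(p[210:330,95:215],(400,400),interpolation=2),cv2.resize(p[110:240,310:440],(400,400),interpolation=2)]))
E
```

```text
(no output)
```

View pics/crop0.png

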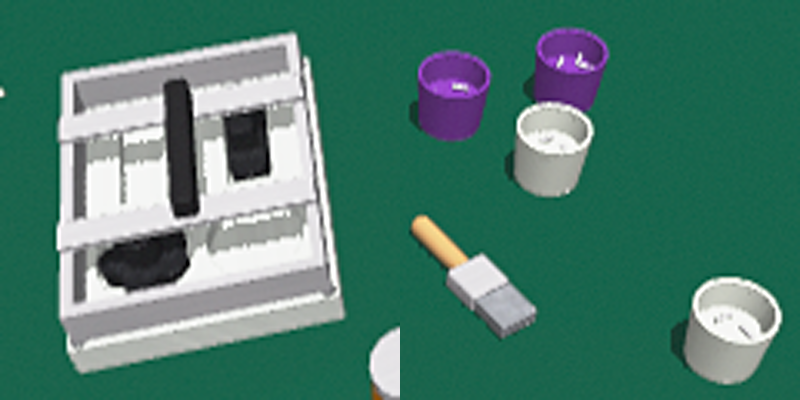

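The crop shows the black wheel and one lever under the frame, with the other two cavities seemingly empty. It also confirms the white cups against the purple ones. Now a wrist look over the mould.

```bash
python3 - <<'E' 2>/dev/null
from h import *
arm.move_pose([420,-275,300],list(ori(-1.79)))
p,d,c=look('w1.png'); np.savez('w1.npz',p=p,d=d,**c)
for t in ['mould','frame','lever_a','wheel_a']:
    print(t,[(np.round(x['at']),round(x['confidence'],2)) for x in finder.spot_point('wrist',t)])
# handle: dark points z 85..100
P=cloud('wrist',d,c)
m=(P[...,2]>80)&(P[...,2]<102)&(p.max(-1)<80)&(P[...,0]>400)&(P[...,0]<600)&(P[...,1]<-200)&(P[...,1]>-380)
print(m.sum(), cv2.minAreaRect(P[m][:,:2].astype(np.float32)), np.median(P[m][:,2]))
E
```

```text
mould [(array([ 499., -290.,   -6.]), 0.91)]
frame [(array([ 498., -292.,   36.]), 0.7)]
lever_a [(array([ 459., -242.,   12.]), 0.62)]
wheel_a [(array([ 529., -334.,   14.]), 0.77)]
1161 ((495.6618957519531, -291.73614501953125), (14.501704216003418, 102.76378631591797), 77.09359741210938) 93.96750279964584
```

View pics/w1.png

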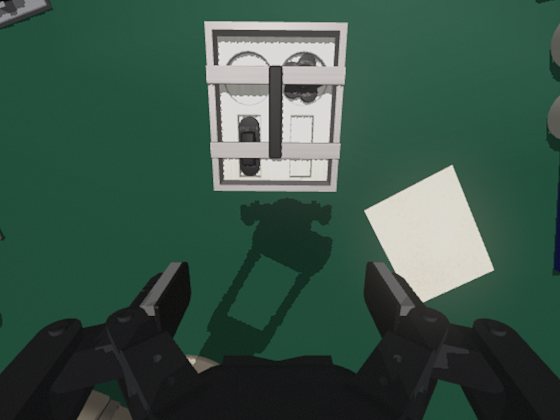

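The wrist picture shows the frame's handle at (276,112), a lever at (249,147) and a wheel at (303,78). The cavities at (248,78) and (301,147) are empty. The network and the depth data agree, so I'll lift the frame.

```bash
python3 - <<'E' 2>/dev/null
from h import *
a=-0.225-np.pi/2; o=list(ori(a))
arm.grip(45,60)
arm.move_pose([496,-292,140],o)
arm.servo_line([496,-292,63],o,v=100)
print('f',telemetry.get_force())
arm.grip(5,70); print('w',telemetry.get_width())
arm.servo_line([496,-292,90],o,v=60); print(telemetry.get_force())
arm.servo_line([496,-292,190],o,v=150)
p,d=save('scene','s1.png')
print(telemetry.get_width(),telemetry.get_force(),telemetry.get_clock())
E
```

```text
f [-0.70548815  0.57367554  1.43698792]
w 13.716814749295265
[-0.43988307 -1.14291094 -5.09864445]
13.727776072549137 [ 0.19547728  0.35783158 -5.16052981] 6.4
```

View pics/s1.png

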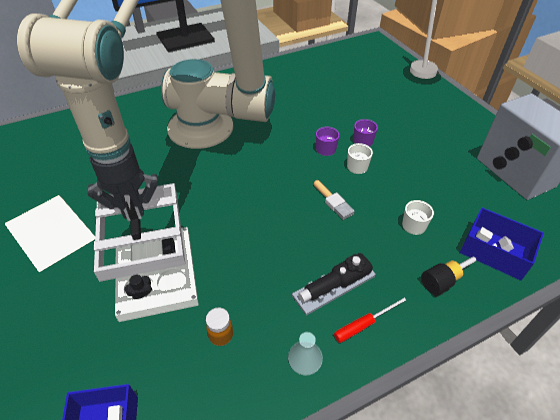

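The frame is held level above the mould at pixel (138,232). I'll lay it at (430,-20), which is bare bench.

```bash
python3 - <<'E' 2>/dev/null
from h import *
a=-0.225-np.pi/2; o=list(ori(a))
arm.servo_line([430,-20,190],o,v=200)
arm.servo_line([430,-20,50],o,v=120)
for z in np.arange(47,28,-2):
    arm.servo_line([430,-20,z],o,v=40); f=telemetry.get_force(); 
    if f[2]>-3: break
print(z,f)
arm.grip(45); arm.dwell(.3)
arm.servo_line([430,-20,150],o,v=150)
arm.move_pose([420,-275,270],o)
p,d,c=look('w2.png'); np.savez('w2.npz',p=p,d=d,**c)
for t in ['lever_a','wheel_a']:
    print(t,[(np.round(x['at']),round(x['confidence'],2)) for x in finder.spot_point('wrist',t)])
P=cloud('wrist',d,c)
box=(P[...,0]>370)&(P[...,0]<630)&(P[...,1]<-170)&(P[...,1]>-410)
t=box&(P[...,2]>22)&(P[...,2]<36)&(p.min(-1)>90)
print('mould',cv2.minAreaRect(P[t][:,:2].astype(np.float32)),np.median(P[t][:,2]))
m=box&(P[...,2]>53)&(P[...,2]<70)&(p.max(-1)<90)
n,l,s,cc=cv2.connectedComponentsWithStats(m.astype(np.uint8))
for i in range(1,n):
    if s[i,4]>20: 
        Q=P[l==i][:,:2].astype(np.float32); print(cc[i],s[i,4],cv2.minAreaRect(Q),Q.mean(0),np.median(P[l==i][:,2]))
save('scene','s2.png'); print(telemetry.get_clock())
E
```

```text
33 [-2.77899048 -0.47232496  5.4628769 ]
lever_a [(array([ 460., -244.,   11.]), 0.92)]
wheel_a [(array([ 533., -331.,   13.]), 0.82)]
mould ((496.0145263671875, -291.12109375), (176.8238067626953, 211.47364807128906), 77.1950912475586) 30.181050903471316
[309.38847118  73.68671679] 399 ((530.4479370117188, -337.08148193359375), (26.639711380004883, 26.743194580078125), 78.70532989501953) [ 529.0363  -337.66968] 60.07412241922111
[246.36943907 150.52030948] 517 ((460.11212158203125, -244.85528564453125), (17.83287239074707, 42.78190994262695), 77.36569213867188) [ 460.55307 -245.28966] 59.77992807236683
14.2
```

View pics/w2.png

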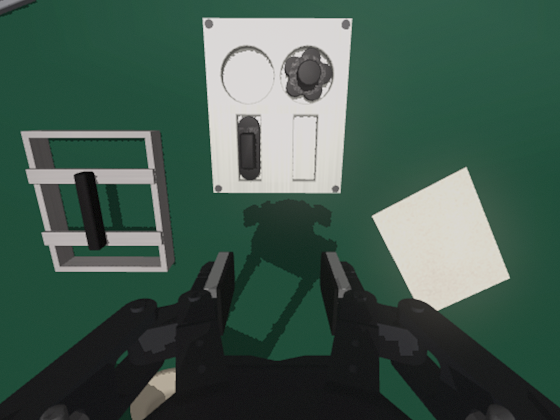

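View pics/s2.png

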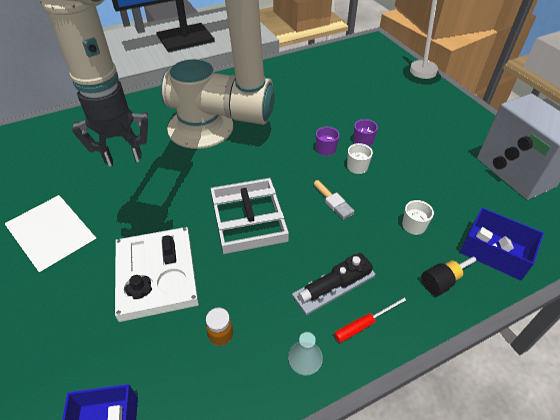

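Frame lies flat at scene pixel (249,213). The mould holds one lever at (168,249) and one wheel at (137,288). Next I'll get the control body and cup poses from the depth clouds.

```bash
python3 - <<'E' 2>/dev/null
from h import *
from scipy.optimize import least_squares
for n in ('scene','side'):
    c=viewer.get_calibration(n); p,d=viewer.get_image(n); P=cloud(n,d,c)
    m=(np.abs(P[...,0]-718)<70)&(np.abs(P[...,1]-74)<130)&(P[...,2]>7)&(P[...,2]<75)
    _,l,s,_=cv2.connectedComponentsWithStats(m.astype(np.uint8)); m=l==(1+np.argmax(s[1:,4]))
    Q=P[m]; r=cv2.minAreaRect(Q[:,:2].astype(np.float32)); print(n,r,len(Q),Q[:,2].max())
    h=np.histogram(Q[:,2],bins=range(0,80,6)); print(h[0])
    for g in ((392,354),(651,360)):
        m=(np.hypot(P[...,0]-g[0],P[...,1]-g[1])<50)&(P[...,2]>55)&(P[...,2]<66)
        Q=P[m]; s=least_squares(lambda v:np.hypot(Q[:,0]-v[0],Q[:,1]-v[1])-v[2],[*g,34],loss='soft_l1'); print('cup',s.x,len(Q))
    for t in('control_body','cup_a'):
      print([np.round(x['at']) for x in finder.spot_point(n,t)])
E
```

```text
scene ((714.88671875, 73.65525817871094), (61.1945686340332, 200.15036010742188), 4.676900386810303) 2189 71.95993993287323
[  0 161 469  32  65 140 158 374 495 203  49  43   0]
cup [390.96389906 354.00979875  33.79736241] 139
cup [651.05028344 360.02448271  33.6008648 ] 183
[array([719.,  76.,   2.])]
[array([651., 361.,  -0.]), array([299., 434.,  -1.]), array([394., 356.,  -1.]), array([281., 309.,  -3.])]
side ((714.6817626953125, 75.05689239501953), (60.06242752075195, 203.02423095703125), 4.534715175628662) 1272 69.4976029638052
[  0 209 101  47  72  66 137 298 161 138  22  21   0]
cup [391.10020944 355.77358011  33.57295839] 249
cup [650.31867091 362.11475137  33.61561674] 257
[array([721.,  76.,   6.])]
[array([644., 362.,   1.]), array([278., 314.,   2.]), array([391., 357.,   2.]), array([303., 439.,   3.])]
```

```bash
python3 - <<'E' 2>/dev/null
from h import *
a=-0.224-np.pi/2; o=list(ori(a))
arm.grip(42,50)
arm.move_pose([460.1,-244.9,110],o)
arm.servo_line([460.1,-244.9,36],o,v=80)
print(telemetry.get_force())
arm.grip(5,50); print('w',telemetry.get_width())
arm.servo_line([460.1,-244.9,75],o,v=50); print(telemetry.get_force())
arm.servo_line([460.1,-244.9,170],o,v=150)
print(telemetry.get_width())
save('scene','s3.png'); save('wrist','w3.png'); print(telemetry.get_clock())
E
```

```text
[-1.0719514  -0.64635606  0.63271141]
w 13.897554210870162
[-0.11202354 -0.1117124  -0.57738394]
14.064674406325537
18.7167
```

View pics/s3.png

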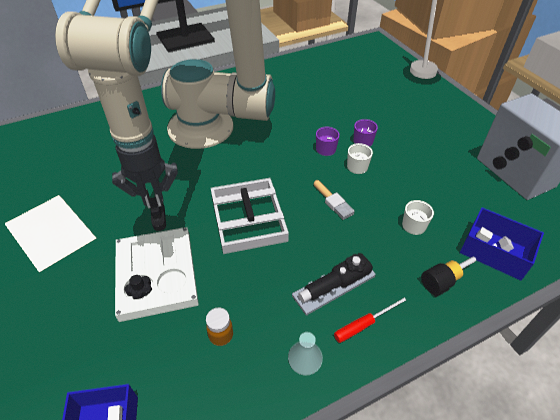

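View pics/w3.png

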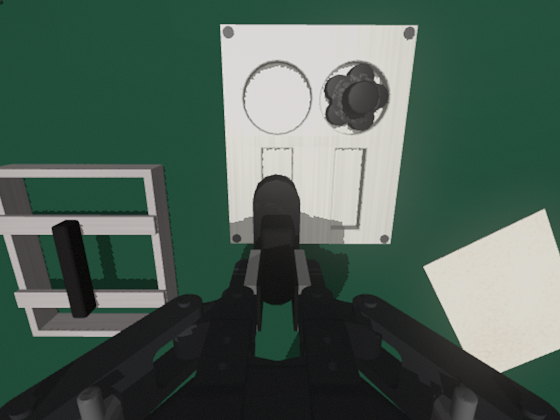

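The lever is held level between the fingers (wrist pixel (277,235)), clear of the mould. Placing it now.

```bash
python3 - <<'E' 2>/dev/null
from h import *
o=list(ori(0.080)); x,y=635.3,68.1
arm.move_pose([x-30,y,170],o)
arm.servo_line([x,y,120],o,v=150)
arm.servo_line([x,y,30],o,v=100)
f0=telemetry.get_force()[2]
for z in np.arange(27,17,-1.):
    arm.servo_line([x,y,z],o,v=30); f=telemetry.get_force()
    if f[2]-f0>2.5: break
print(z,f0,f)
arm.grip(34); arm.dwell(.2)
arm.servo_line([x,y,120],o,v=120)
b=list(ori(-0.224-np.pi/2))
arm.move_pose([420,-275,270],b)
p,d,c=look('w4.png'); P=cloud('wrist',d,c)
m=(P[...,0]>370)&(P[...,0]<630)&(P[...,1]<-170)&(P[...,1]>-410)&(P[...,2]>53)&(P[...,2]<70)&(p.max(-1)<90)
n,l,s,cc=cv2.connectedComponentsWithStats(m.astype(np.uint8))
for i in range(1,n):
    if s[i,4]>20: 
        Q=P[l==i][:,:2].astype(np.float32); print(cc[i],s[i,4],cv2.minAreaRect(Q),np.median(P[l==i][:,2]))
print([np.round(q['at']) for q in finder.spot_point('wrist','wheel_a')])
for n in('scene','side'):
  p,d=save(n,n+'4.png'); P=cloud(n,d)
  m=(np.abs(P[...,0]-635)<45)&(np.abs(P[...,1]-68)<70)&(P[...,2]>8)&(P[...,2]<60)
  print(n,cv2.minAreaRect(P[m][:,:2].astype(np.float32)),np.percentile(P[m][:,2],97))
print(telemetry.get_clock())
E
```

```text
20.0 -0.10712629380792893 [-1.88331244  0.22171939  5.6515386 ]
[308.55889724  74.73433584] 399 ((530.5576171875, -336.6924133300781), (26.556262969970703, 26.67555809020996), 81.2552490234375) 60.098615959347455
[]
scene ((635.6307983398438, 67.59889221191406), (30.592500686645508, 83.70740509033203), 0.28080785274505615) 47.29543351512591
side ((634.9645385742188, 71.71665954589844), (28.563074111938477, 79.1733169555664), 5.881738662719727) 44.91726790530485
26.9167
```

View pics/scene4.png

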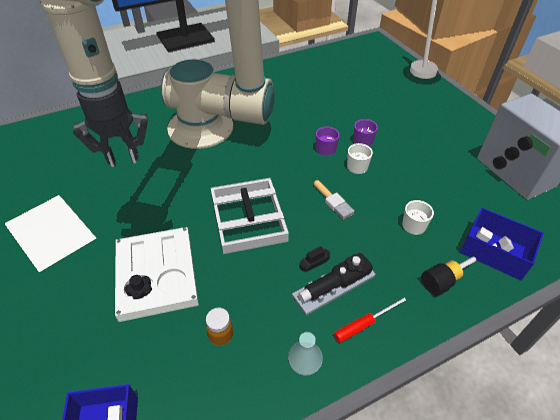

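View pics/w4.png

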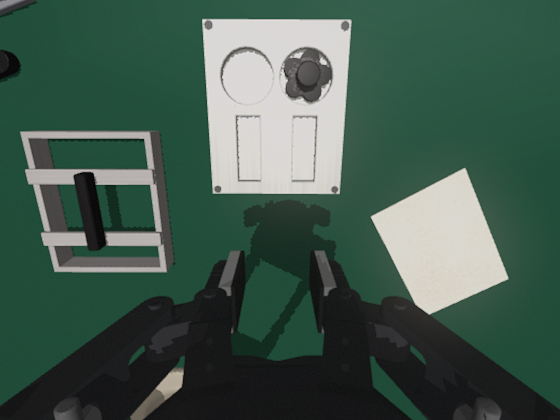

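The lever lies in front of the control body at scene pixel (315,258), parallel to it. The wheel is still in its cavity at wrist pixel (308,75). Now I'll move the wheel.

```bash
python3 - <<'E' 2>/dev/null
from h import *
o=list(ori(-0.224-np.pi/2)); x,y=530.5,-337
arm.grip(52,50)
arm.move_pose([x,y,110],o)
arm.servo_line([x,y,37],o,v=80)
arm.grip(10,50); print('w',telemetry.get_width())
arm.servo_line([x,y,75],o,v=50)
arm.servo_line([x,y,170],o,v=150); print(telemetry.get_width())
save('side','sd5.png')
o=list(ori(-1.2)); x,y=521,358
arm.move_pose([x,y,170],o)
arm.servo_line([x,y,32],o,v=120)
f0=telemetry.get_force()[2]
for z in np.arange(29,18,-1.):
    arm.servo_line([x,y,z],o,v=30); f=telemetry.get_force()
    if f[2]-f0>2.5: break
print(z,f0,f)
arm.grip(50); arm.dwell(.2)
arm.servo_line([x,y,130],o,v=120)
arm.move_pose([380,-100,260],list(ori(-0.225-np.pi/2)))
p,d,c=look('w6.png'); np.savez('w6.npz',p=p,d=d,**c)
for n in('scene','side'):
  p,d=save(n,n+'6.png'); P=cloud(n,d)
  m=(np.abs(P[...,0]-521)<60)&(np.abs(P[...,1]-358)<60)&(P[...,2]>36)&(P[...,2]<60)
  print(n,cv2.minAreaRect(P[m][:,:2].astype(np.float32)),np.percentile(P[m][:,2],97))
print(telemetry.get_clock())
E
```

```text
w 10.050694407051038
10.06471583934129
19.0 0.0015398095394980743 [-0.09713701 -0.46889246 -0.06703115]
```

View pics/scene6.png

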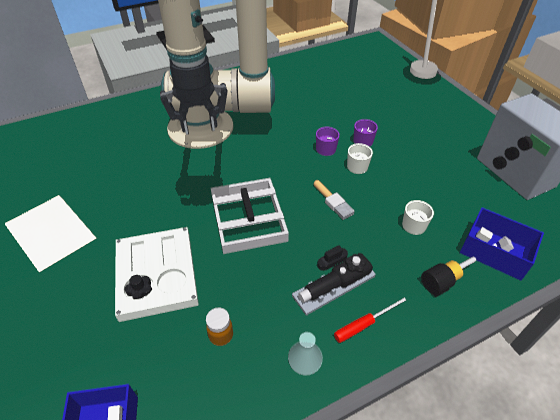

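View pics/w6.png

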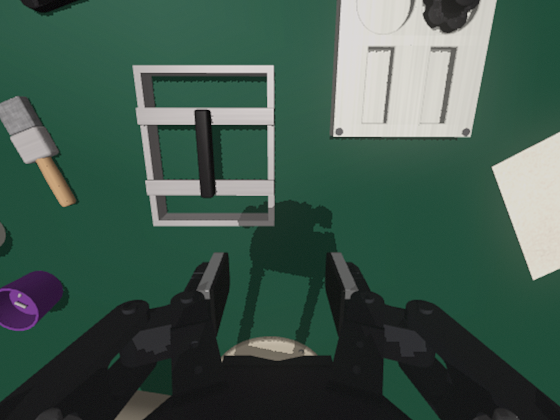

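Two things went wrong. The gripper closed to 10 mm on nothing, so the wheel is still in the mould at scene pixel (137,286). The lever has also been knocked to (333,258), against the control body. I'll look at both up close.

```bash
python3 - <<'E' 2>/dev/null
from h import *
b=list(ori(-0.224-np.pi/2))
arm.move_pose([450,-310,240],b)
p,d,c=look('w7.png'); P=cloud('wrist',d,c)
m=(P[...,0]>370)&(P[...,0]<630)&(P[...,1]<-170)&(P[...,1]>-410)&(P[...,2]>36)&(P[...,2]<72)&(p.max(-1)<110)
n,l,s,cc=cv2.connectedComponentsWithStats(m.astype(np.uint8))
for i in range(1,n):
    if s[i,4]>20: 
        Q=P[l==i]; print(cc[i],s[i,4],cv2.minAreaRect(Q[:,:2].astype(np.float32)),np.percentile(Q[:,2],[5,25,50,75,95]))
        T=Q[Q[:,2]>57]; print(cv2.minEnclosingCircle(T[:,:2].astype(np.float32)))
for n in('scene','side'):
  p,d=save(n,n+'7.png'); print(n,[(np.round(q['at']),q['confidence']) for q in finder.spot_point(n,'lever_a')])
print(telemetry.get_clock())
a=cv2.imread('pics/w7.png'); s=cv2.imread('pics/scene7.png')
cv2.imwrite('pics/c7.png',np.hstack([cv2.resize(a[0:200,180:420],(480,400),interpolation=2),cv2.resize(s[230:320,280:380],(320,400)) ]))
E
```

```text
[284.996139  105.8957529] 518 ((530.47021484375, -337.0171203613281), (26.33657455444336, 26.951440811157227), 77.1075210571289) [58.6626728  59.51792356 60.0841268  60.61958309 61.41312966]
((530.5386352539062, -336.9679870605469), 13.727044105529785)
scene [(array([654., 104.,  -1.]), 0.57)]
side [(array([650., 108.,  -2.]), 0.74), (array([429., -20.,  -2.]), 0.68), (array([ 495., -286.,   -3.]), 0.23)]
42.6583
```

View pics/c7.png

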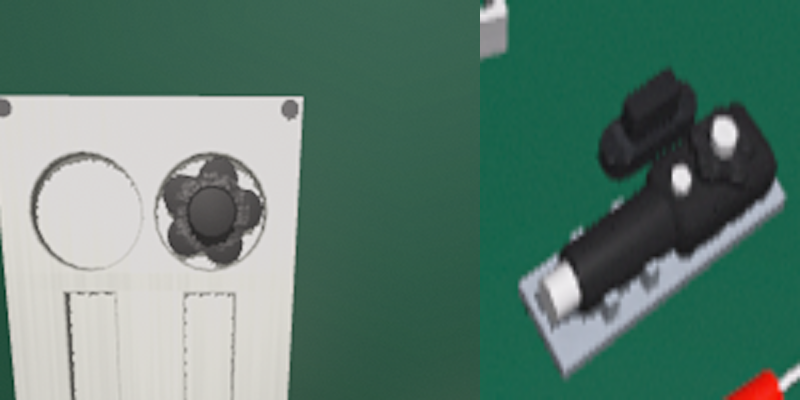

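View pics/sd5.png

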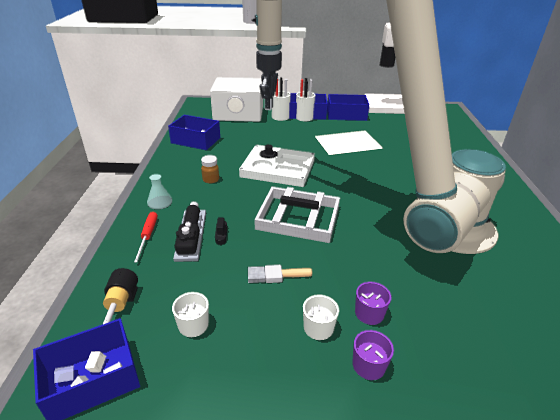

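The wheel sits unmoved at (530.5,-337), and the lever is now at about (652,106). I'll retry the wheel deeper, checking each stage.

```bash
python3 -W ignore - <<'E'
from h import *
o=list(ori(-0.224-np.pi/2)); x,y=530.5,-337
arm.grip(60,50)
arm.move_pose([x,y,110],o)
arm.servo_line([x,y,35],o,v=80)
print(telemetry.get_position(),telemetry.get_force(),telemetry.get_width())
save('wrist','w8.png')
for w in (40,34,28,24,20):
    arm.grip(w,40); W=telemetry.get_width(); print(w,W,telemetry.get_force(),telemetry.get_position())
    if W>w+1: break
save('wrist','w8b.png')
print(telemetry.get_clock())
E
```

```text
[ 530.95884033 -337.32759014   35.53955286] [-0.07918244  0.7528519   0.30858095] 59.914175061010326
40 40.107479402659905 [ 0.58172875 -0.09657709  0.32890967] [ 530.56547711 -337.03113221   35.23074019]
34 34.02182974061859 [-0.05607754 -0.24128039  0.14857487] [ 530.48722294 -336.99737616   35.01139983]
28 27.976215739680455 [0.08084372 1.28540606 0.63998605] [ 530.55184357 -336.78383957   35.00048042]
24 24.631110863940616 [-0.19636148  1.53247915  2.79272923] [ 530.56198924 -336.7835068    35.28768016]
20 23.847930881838202 [-0.3604517   2.53309253  3.90516059] [ 530.61212208 -336.84515904   35.36031354]
46.0167
```

View pics/w8b.png

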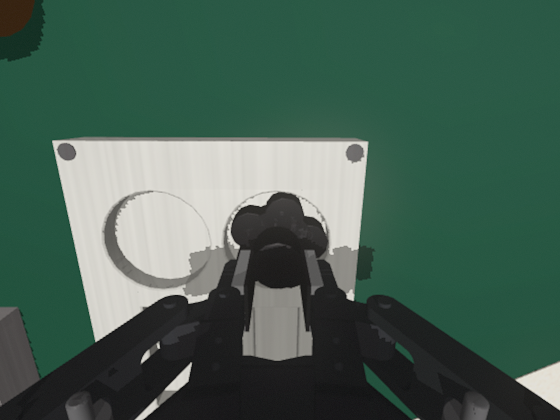

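The hub now sits between the pads at wrist pixel (283,262), with the width held at 23.8. I'll lift slowly and check.

```bash
python3 -W ignore - <<'E'
from h import *
o=list(ori(-0.224-np.pi/2)); x,y=530.5,-337
arm.dwell(.3); print(telemetry.get_width(),telemetry.get_force())
for z in (37,40,46,60,80):
    arm.servo_line([x,y,z],o,v=30); print(z,telemetry.get_width(),telemetry.get_force())
save('wrist','w9.png')
print(telemetry.get_clock())
E
```

```text
23.839867683285853 [-0.38658961  1.13502077  5.46384376]
37 23.7351747855167 [-0.27652286 -0.11328153 -1.00642845]
40 24.122987547409117 [-0.47383456 -0.61751676 -1.06536195]
46 23.858169218476 [ 0.13445505  0.18894074 -1.24602193]
60 23.668847982932803 [ 0.13181716 -0.9791294  -0.71077196]
80 23.8430197919021 [ 0.31552058  0.44993841 -0.57592776]
48.65
```

View pics/w9.png

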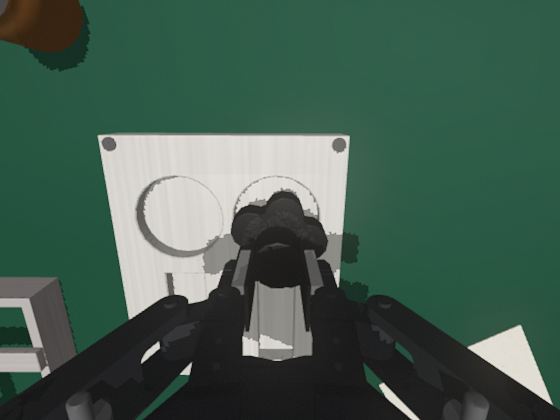

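The wheel is lifted, held upright at wrist pixel (283,225). I'll carry it to the cups.

```bash
python3 -W ignore - <<'E'
from h import *
o=list(ori(-0.224-np.pi/2)); x,y=530.5,-337
arm.servo_line([x,y,165],o,v=120)
o2=list(ori(-1.2)); x2,y2=521,358
arm.servo_line([450,0,170],list(ori(-1.5)),v=220)
print(telemetry.get_width())
arm.servo_line([x2,y2,160],o2,v=220)
print(telemetry.get_width())
arm.servo_line([x2,y2,32],o2,v=120)
f0=telemetry.get_force()[2]
for z in np.arange(29,15,-1.):
    arm.servo_line([x2,y2,z],o2,v=30); f=telemetry.get_force()
    if f[2]-f0>2.5: break
print(z,f0,f,telemetry.get_width())
arm.grip(50); arm.dwell(.2)
arm.servo_line([x2,y2,130],o2,v=120)
# look at lever
arm.move_pose([560,80,240],list(ori(-np.pi/2+.08)))
p,d,c=look('w10.png'); P=cloud('wrist',d,c)
m=(P[...,0]>590)&(P[...,0]<690)&(P[...,1]<190)&(P[...,1]>10)&(P[...,2]>36)&(P[...,2]<50)&(p.max(-1)<110)
n,l,s,cc=cv2.connectedComponentsWithStats(m.astype(np.uint8))
for i in range(1,n):
    if s[i,4]>20: 
        Q=P[l==i]; print(cc[i],s[i,4],cv2.minAreaRect(Q[:,:2].astype(np.float32)),np.percentile(Q[:,2],[5,50,95]))
np.savez('w10.npz',p=p,d=d,**c)
for n in('scene','side'):
  p,d=save(n,n+'10.png'); P=cloud(n,d)
  m=(np.abs(P[...,0]-521)<60)&(np.abs(P[...,1]-358)<60)&(P[...,2]>36)&(P[...,2]<60)
  if m.sum()>5: print(n,cv2.minAreaRect(P[m][:,:2].astype(np.float32)),np.percentile(P[m][:,2],97))
print(telemetry.get_clock())
E
```

```text
24.025521953279743
23.641856449136917
19.0 -0.8721078613534263 [-1.31857752e-03  1.21370200e-01  2.35022535e+00] 23.64624414564128
[244.01574803  62.53346457] 508 ((685.644287109375, 121.00581359863281), (8.690723419189453, 83.84334564208984), 0.01402139663696289) [37.88149459 43.92454179 47.26895568]
[259.99538462  98.93076923] 650 ((650.455322265625, 106.52095031738281), (17.18619155883789, 43.40546417236328), 4.772038459777832) [41.6271723  43.83547122 45.21197902]
scene ((523.07470703125, 357.3293762207031), (26.162010192871094, 27.050613403320312), 39.3068962097168) 48.203938190081374
side ((522.5160522460938, 358.67864990234375), (26.277286529541016, 26.39097023010254), 35.987552642822266) 45.60631015323387
59.9667
```

View pics/scene10.png

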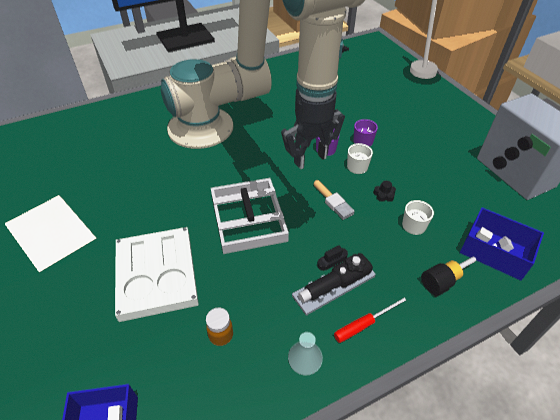

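View pics/w10.png

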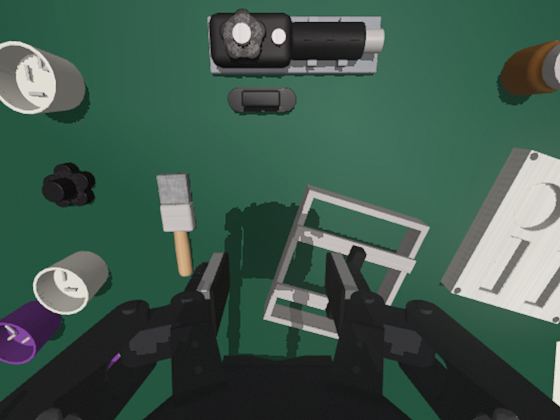

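The wheel stands hub up between the white cups at scene pixel (385,189). The knocked lever, at wrist pixel (261,99), is still parallel, but its gap to the cradle is only about 18 mm. I'll grip the rib by its ends, which keeps the fingers clear of the body, and shift it back 18 mm.

```bash
python3 -W ignore - <<'E'
from h import *
o=list(ori(-np.pi/2+.082)); x,y=650.5,106.5
arm.grip(62,40)
arm.move_pose([x,y,110],o)
arm.servo_line([x,y,21],o,v=80); print(telemetry.get_force())
arm.grip(34,40); print(telemetry.get_width(),telemetry.get_force())
arm.servo_line([x,y,31],o,v=40); print(telemetry.get_width(),telemetry.get_force())
arm.servo_line([x-18,y-1.5,31],o,v=50)
f0=telemetry.get_force()[2]
for z in np.arange(27,17,-1.):
    arm.servo_line([x-18,y-1.5,z],o,v=30); f=telemetry.get_force()
    if f[2]-f0>2.5: break
print(z,f0,f,telemetry.get_width())
arm.grip(62); arm.dwell(.2)
arm.servo_line([x-18,y-1.5,120],o,v=120)
arm.move_pose([560,80,240],o)
p,d,c=look('w11.png'); P=cloud('wrist',d,c)
m=(P[...,0]>590)&(P[...,0]<690)&(P[...,1]<190)&(P[...,1]>10)&(P[...,2]>36)&(P[...,2]<50)&(p.max(-1)<110)
n,l,s,cc=cv2.connectedComponentsWithStats(m.astype(np.uint8))
for i in range(1,n):
    if s[i,4]>20: 
        Q=P[l==i]; print(cc[i],s[i,4],cv2.minAreaRect(Q[:,:2].astype(np.float32)),np.percentile(Q[:,2],[5,50,95]))
arm.move_pose([350,0,250],list(ori(-0.225-np.pi/2)))
p,d,c=look('w12.png'); P=cloud('wrist',d,c)
m=(np.hypot(P[...,0]-430,P[...,1]+20)<80)&(P[...,2]>55)&(P[...,2]<72)&(p.max(-1)<80)
print('handle',cv2.minAreaRect(P[m][:,:2].astype(np.float32)),np.median(P[m][:,2]))
print(telemetry.get_clock())
E
```

```text
[0.84379412 0.28667488 0.19702178]
34.07584173210841 [-0.06329734  0.44114666 -0.34113301]
34.011816860816644 [ 0.47153661 -1.13785208 -0.12623413]
18.0 -0.18280017757377243 [-0.92894907  0.11488283  2.73072963] 34.1058946064497
[243.08401639  62.69672131] 488 ((685.7964477539062, 121.13518524169922), (83.46266174316406, 8.297218322753906), 89.99443054199219) [38.52419202 44.08945629 46.96147915]
[259.05546995  98.99383667] 649 ((650.7389526367188, 106.82876586914062), (17.198902130126953, 43.53605651855469), 4.8100128173828125) [41.55256304 43.80350056 45.20240875]
handle ((428.611083984375, -20.503055572509766), (15.056145668029785, 105.99929809570312), 77.69667053222656) 63.905188940776355
69.225
```

View pics/w11.png

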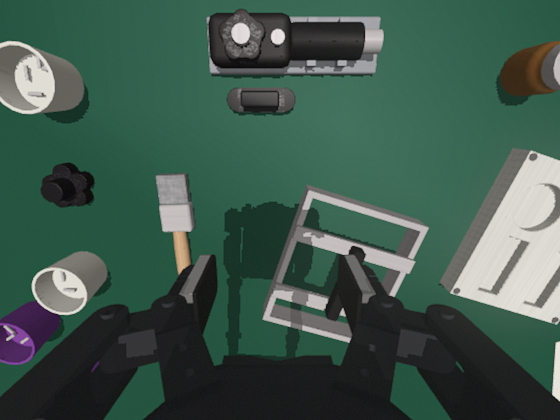

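View pics/w12.png

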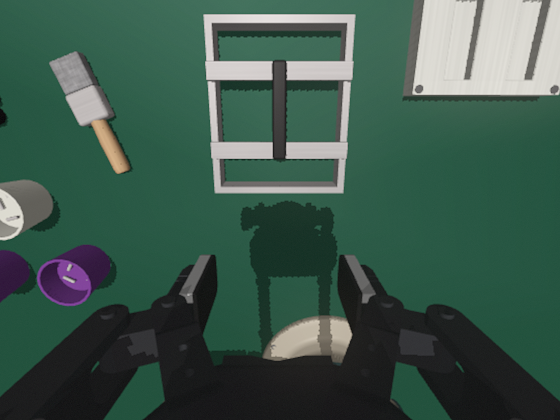

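The fingers again closed without holding: the width reading reached the 34 target and the lever hasn't moved. The handle of the frame is where I left it. Once more on the lever, lower and closing in steps.

```bash
python3 -W ignore - <<'E'
from h import *
o=list(ori(-np.pi/2+.082)); x,y=650.6,106.7
arm.grip(62,40)
arm.move_pose([x,y,110],o)
arm.servo_line([x,y,30],o,v=80); 
for z in np.arange(26,14,-2.):
    arm.servo_line([x,y,z],o,v=30); f=telemetry.get_force()
    if f[2]>2.5: break
print(z,f,telemetry.get_position())
for w in (50,46,42,38):
    arm.grip(w,40); W=telemetry.get_width(); print(w,W,telemetry.get_force())
    if W>w+1: break
save('wrist','w13.png'); save('scene','s13.png'); print(telemetry.get_clock())
E
```

```text
16.0 [-0.76470972  0.53599861  0.56003127] [650.46127345 106.68369254  15.81428004]
50 49.957867570088496 [-0.34087826 -0.13857793  0.89474432]
46 46.109144079543384 [0.41748783 0.41159414 0.17459324]
42 42.74013322156857 [-0.13983381 -0.25249264  2.65236451]
38 42.19627464533876 [-0.5720443  -0.05245766  4.54581777]
74.4583
```

View pics/w13.png

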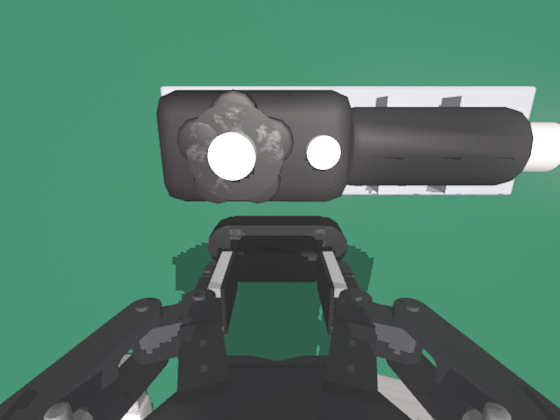

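Now the rib is held by its ends at (279,240), with the width at 42.2. I'll shift it.

```bash
python3 -W ignore - <<'E'
from h import *
o=list(ori(-np.pi/2+.082)); x,y=650.6,106.7
arm.servo_line([x,y,24],o,v=30); print(telemetry.get_width(),telemetry.get_force())
arm.servo_line([x-18,y-1.5,24],o,v=40)
f0=telemetry.get_force()[2]
for z in np.arange(22,13,-1.):
    arm.servo_line([x-18,y-1.5,z],o,v=30); f=telemetry.get_force()
    if f[2]-f0>2: break
print(z,f0,f,telemetry.get_width())
arm.grip(60); arm.dwell(.2)
arm.servo_line([x-18,y-1.5,120],o,v=100)
arm.move_pose([560,80,240],o)
p,d,c=look('w14.png'); P=cloud('wrist',d,c)
m=(P[...,0]>590)&(P[...,0]<690)&(P[...,1]<190)&(P[...,1]>10)&(P[...,2]>36)&(P[...,2]<50)&(p.max(-1)<110)
n,l,s,cc=cv2.connectedComponentsWithStats(m.astype(np.uint8))
for i in range(1,n):
    if s[i,4]>20: 
        Q=P[l==i]; print(cc[i],s[i,4],cv2.minAreaRect(Q[:,:2].astype(np.float32)),np.percentile(Q[:,2],[5,50,95]))
save('scene','s14.png')
print(telemetry.get_clock())
E
```

```text
41.84013869167867 [-0.32503634  0.08456643 -0.13952631]
16.0 -0.10551558299746311 [-0.30181478  0.45626701  2.29196144] 42.194062348806405
[243.12240664  62.81120332] 482 ((686.5322265625, 121.09228515625), (8.047353744506836, 83.4981918334961), 1.3303521871566772) [38.46863447 44.11366659 47.16651997]
[260.1986755  115.46523179] 604 ((633.0531616210938, 104.33793640136719), (16.597259521484375, 43.911659240722656), 4.739687919616699) [41.99974175 43.90083773 45.36128674]
79.6583
```

View pics/s14.png

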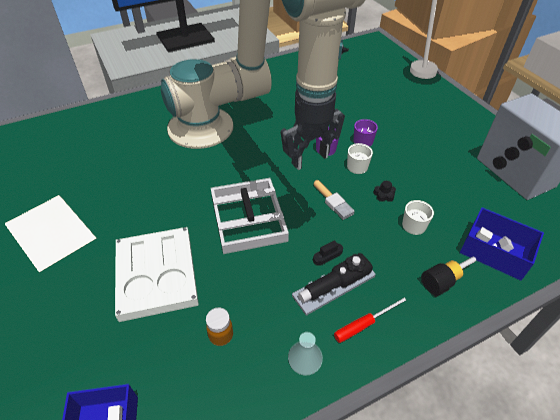

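The lever is now about 35 mm from the body at scene pixel (327,251), and the mould is empty. I'll put the frame back.

```bash
python3 -W ignore - <<'E'
from h import *
a=-0.222-np.pi/2; o=list(ori(a)); x,y=429.4,-20.3
arm.grip(45,60)
arm.move_pose([x,y,130],o)
arm.servo_line([x,y,32],o,v=80); print(telemetry.get_force())
for w in (25,18,5):
    arm.grip(w,70); 
print(telemetry.get_width(),telemetry.get_force())
arm.servo_line([x,y,45],o,v=40); print(telemetry.get_width(),telemetry.get_force())
arm.servo_line([x,y,160],o,v=120)
X,Y=496,-291.3
arm.servo_line([X,Y,160],o,v=180)
arm.servo_line([X,Y,72],o,v=80)
f0=telemetry.get_force()[2]
for z in np.arange(70,57,-1.):
    arm.servo_line([X,Y,z],o,v=30); f=telemetry.get_force()
    if f[2]-f0>3: break
print(z,f0,f,telemetry.get_width())
arm.grip(45); arm.dwell(.2)
arm.servo_line([X,Y,150],o,v=100)
arm.move_pose([420,-275,270],o)
p,d,c=look('w15.png'); P=cloud('wrist',d,c)
box=(P[...,0]>370)&(P[...,0]<630)&(P[...,1]<-170)&(P[...,1]>-410)
m=box&(P[...,2]>85)&(P[...,2]<102)&(p.max(-1)<80); print('handle',cv2.minAreaRect(P[m][:,:2].astype(np.float32)),np.median(P[m][:,2]))
m=box&(P[...,2]>55)&(p.min(-1)>60)&(P[...,2]<80); print('frame',cv2.minAreaRect(P[m][:,:2].astype(np.float32)))
Q=P[m&(P[...,2]>67)]; A=np.c_[Q[:,:2]-Q[:,:2].mean(0),np.ones(len(Q))]; print('plane',np.linalg.lstsq(A,Q[:,2],rcond=None)[0])
for n in('scene','side'): save(n,n+'15.png')
print(telemetry.get_clock())
E
```

```text
[0.15341231 0.65142782 1.09956809]
14.08474192951034 [-1.28939597  1.61870369  5.65661393]
13.657224460982617 [ 1.28732539  0.56402531 -4.4966306 ]
61.0 -4.569239665020366 [-1.8756601   1.35890505  6.47930508] 13.692706096837323
handle ((495.70965576171875, -292.428466796875), (14.779805183410645, 103.43781280517578), 77.76490783691406) 94.01656283844892
frame ((496.3968811035156, -292.3244934082031), (168.48582458496094, 203.57806396484375), 77.36836242675781)
plane [-3.64869199e-04 -1.65205447e-03  7.21051806e+01]
92.3917
```

View pics/w15.png

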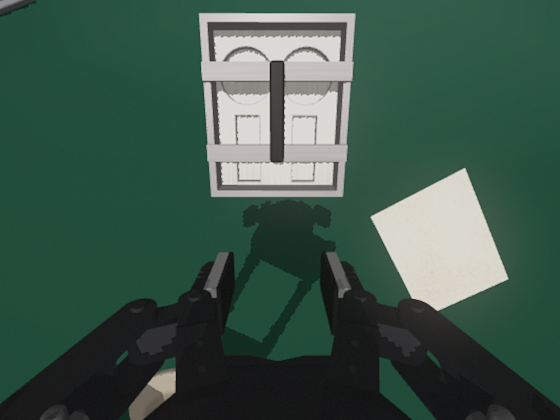

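View pics/scene15.png

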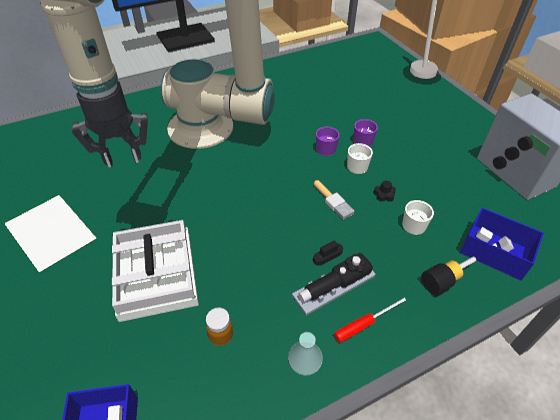

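View pics/side15.png

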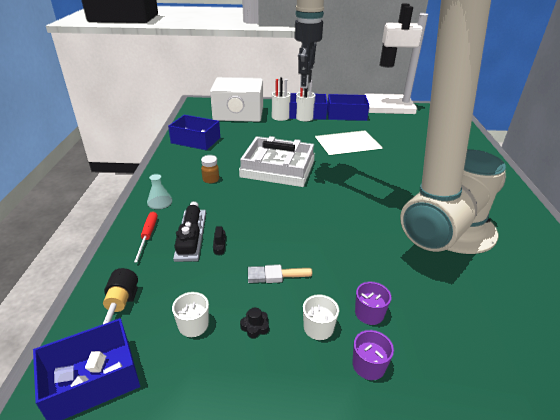

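The frame is centred and level on the empty mould (wrist pixel (277,110)). The wheel (scene (385,190)) and lever (327,251) are in place, and everything else is undisturbed. Handing in.

```bash
python3 -W ignore - <<'E'
from h import *
print(workorder.sign_off()); print(telemetry.get_clock())
E
```

```text
the job is handed in; nothing more can be done
None
the job is handed in; nothing more can be done
```

The job is handed in, at about 92 s on the robot's clock. The mould held only two castings, one lever and one wheel; both are placed and the frame is back on the emptied mould.

**What I did:**
- **Frame off:** I lifted it by the handle and laid it flat on bare bench.
- **Lever:** I placed it in front of the control body. It was later knocked to about 18 mm from the body, so I moved it back.
- **Wheel:** I stood it hub up between the two white cups, leaving the purple look-alikes alone.
- **Frame back:** I put it back on the mould last.

**Last checks:**
- **Lever:** it is about 79 mm in front of the body's centre line, a gap of about 35 mm. It is about 37 mm along from the middle and parallel to within about 0.01 rad.
- **Wheel:** the hub is about 131 mm from cup_a and within about 2 mm of the line between the cups.
- **Frame:** it is within about 1.5 mm of the mould's centre, square to about 0.01 rad, and level.
- **Other things on the bench:** the cups, brush and jar look undisturbed in the final pictures.

**What failed on the way:** the first grasp of the wheel and the first try at moving the knocked lever both closed on nothing. The arm made the trip to the cups empty before I noticed. Gripping a few millimetres lower and closing in steps worked both times. Sign-off gives no verdict.

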